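# Swing the drain panel shut on its peg against the stop bolt and latch it

## Robot

A 6-joint arm with a two-finger parallel gripper is mounted at the origin on the work surface. World frame = base frame: x ahead of the robot, y to its left, z up, the work surface at z = 0. Lengths are in m, angles in rad, forces in N, time in s.
With the tool pointing down it reaches from about 0.3 to 0.875 m from the base axis. Payload 6.4 kg.
Tool frame: the origin (TCP) lies at the very end of the fingers, on their centre line; the grasp point (between the pads) lies 19 mm behind it (ctrl.hold_point_z is the distance from the TCP to the grasp point, in m); y points along the fingers, x is the direction in which the jaws open and shut, and the axes are right-handed (so a half turn about y gives the same grasp; the last joint's range is limited). The gripper opens to 85 mm and grips with 20 to 120 N. Pads are 22 mm wide; open, the fingers measure 114 mm over their backs; the gripper's body (76 mm by 85 mm) begins 54 mm behind the grasp point. The pads swing forward as they close: fully open they stand 13 mm farther back than shut.
Start: joints at [-1.472, 0.181, 1.607, -0, 1.354, -0.206], TCP at [0.173, -0.549, 0.231] pointing down, gripper open.
Joint ranges: [-2.99, 2.99], [-0.89, 2.07], [0.3, 2.58], [-1.14, 4.28], [0, 2.63], [-3.12, 3.12]. Speed limits (rad/s): [2.57, 2.57, 3.01, 3.14, 3.14, 3.14].

## Interface

Orientations are given as a unit quaternion [w, x, y, z].
In Python, from bench import ctrl, imaging gives the robot as it stands.
- The arm moves only by the shell command python3 -m jog 'ROWS'. ROWS is JSON, a list of rows, each a list of 3 entries, a list of its own where there are three numbers: the shift along the tool's x, y, z in cm, then the turn, a rotation vector about the tool's x, y, z in rad, then the finger opening in cm, from 0 to 8.54. A call has 1 to 12 rows; each row shifts and turns the pose as measured when the row begins, along the tool's axes as they then stand; what a row does not reach is not made up. A row lasts 1/12 s, in which the tool goes at most 41.7 mm and 7.16 degrees, less where a joint would pass 70% of its speed; a pose out of reach is approached as far as the arm can. A call is refused whole if a number of a shift passes 4.17 or a number of a turn 0.125, either way. A call with a gripper value outside its range is refused whole. The fingers move at their own pace and stop on an object; the grip force is fixed at half the most. Time passes only in rows, so rows that do not move let the fingers close. It gives the time, the measured TCP pose, the force and the opening at its end, in the units of the state.
- ctrl.get_obs(): the state, without advancing time (a new reading comes with each control period).
- imaging.camera(name): name is "scene" or "top" or "wrist"; returns a dict with "frame" (420x560x3 uint8, red, green, blue), "depth" (420x560 float32, m along the optical axis (not along the pixel's ray), 0 where there is no reading), "K" (3x3 intrinsics, pixels), "R" (3x3) and "t" (3): a world point X has camera coordinates R X + t. Camera axes: x right, y down, z forward; pixel columns grow to the right and rows downward; lengths in m; the calibration is good to about 2 mm. A picture is of the moment at which its call begins.
- ctrl.hand_in(): hands the job in, once; it reports no verdict.
The state is a dict: "time_s": time; "q": joint angles; "dq": joint speeds; "joint_efforts": joint torques, N m; "eef_pos": TCP position; "eef_rot": TCP orientation; "wrist_force": force on the tool from outside, world axes, zero at the start; "torque": the same for the moment, N m; "opening": opening from 0.0 (shut) to 1.0 (fully open).
Only numpy, scipy, OpenCV 4.12 (cv2) and the standard library are available. Lean on these libraries where they do the work, as an engineer would, in place of code of your own. Each camera call takes 0.05 s, during which the arm holds its last target. There are 200 camera calls.

## Task

The perforated grey panel of the coffee counter's drain station stands skewed, with the slot in one corner on the upright peg. Push its free corner to swing it round the peg until its far edge bears on the nose of the adjustable stop bolt, and hold it pressed there lightly but surely for a moment, never hard; then turn the latch bar fully shut behind the panel and let go, with the panel flat and its slot still well on the peg. Leave the cup, the tamper and the jug where they are.

Things in the scene. Friction and masses are not known exactly. Their poses are not given: they have to be found in the camera images.
- station: Fixed aluminium base sheet, top 4 mm above the counter, with an upright steel peg (14 mm diameter, top 30 mm above the counter) at its far left. Origin on the peg's axis at counter height; x away from the robot, y left (turned -0.2 to 0.3 rad). The sheet spans x -235 to +65, y -280 to +50 mm.
- stop: Fixed dark steel block carrying a rigid stop bolt. Block 12 x 36 x 24 mm; origin under its centre, at station x = +50, y = -150 mm, on the base. The bolt's flat nose (15 mm diameter, centre 13 mm above the counter) points to the station's -x and stands 16 to 34 mm before the origin. How far it is screwed out differs each time and is not measured: feel for it.
- panel: Loose grey panel with dark round spots for perforations (not open), 14 mm thick, 0.5 to 1 kg, lying on the base (top 18 mm above the counter). Spans x -105 to +25, y -180 to +20 mm in its frame; origin on its underside, in its slot at the peg. Shut: x = +25 edge on the bolt's nose, axes within 0.075 rad of the station's. It starts 0.35 to 0.6 rad clockwise of square (from above).
- panel_slot (a point): The slot in the panel's corner, at the panel's origin but half-way up its thickness, where the peg's axis nominally stands. The slot is 17 mm wide (x -8.5 to +8.5 mm), open to the panel's +y end, with its floor at y = -8.5 mm, so the panel can slip off the peg if dragged to its -y.
- panel_corner (a point): The panel's free corner, diagonally opposite the slot: x = -105, y = -180 mm in the panel's frame, half-way up its thickness. The edge to push is the long one at x = -105 mm, next to this corner, to swing the panel anticlockwise. Sliding the panel takes about 2 to 7 N here; more means that it bears on the stop.
- latch (a joint): Angle (rad) of the latch, a steel bar 14 mm wide, 6 to 14 mm above the counter, reaching 66 mm from its pivot. 0 = fully shut: points along the station's +y, 3 to 25 mm behind the shut panel's x = -105 edge. Grows anticlockwise from above (1.57 = along the station's -x), starts at 1.4 to 2.2, up to 2.4. Stiff hinge (0.1 N m), stays where left, firm end at 0.
- latch_post (a point): Upright black round post on the latch bar, 12 mm diameter, 55 mm from the pivot, from the bar up to 50 mm above the counter; this point is on its axis, 36 mm above the counter. Push or pinch it to turn the latch.
- latch_pivot (a point): On the latch's pivot axis, at x = -128, y = -215 mm in the station's frame; top of the pivot 18 mm above the counter.
- cup: White ceramic cup, 66 mm across, 55 mm high, to the left of the base, nearer the robot than the jug. Bystander. Origin under its centre.
- tamper: Dark steel coffee tamper, 56 mm across, 70 mm high, to the right of the base. Bystander. Origin under its centre.
- jug: Steel jug with a handle, 84 mm across, 95 mm high, to the left of the base. Bystander. Origin under its centre.

How it is judged:
On the way, in this order (a step that is already met when the one before it is completed fails the run):
1. the panel is swung shut and held pressed against the stop bolt with more than 2.5 N for 0.2 s, the latch still open (contact force between stop and panel above 2.5 N and angle between the x axis of panel and the x axis of station, either way round below 0.09 rad and value of joint latch above 0.8 rad), for 0.2 s.
2. the latch is turned shut behind the panel (value of joint latch below 0.12 rad), for 0.2 s.
At the end, for the whole second after the job is handed in: The latch is within 0.12 rad of fully shut; the panel lies flat and at rest on the base, swung shut (within 0.09 rad of square to the station), its slot's point within 5 mm (x) and 6 mm (y) of the peg's axis; it is released (value of joint latch below 0.12 rad and angle between the x axis of panel and the x axis of station, either way round below 0.09 rad and x of panel_slot in the frame of station between -0.005 and 0.005 m and y of panel_slot in the frame of station between -0.006 and 0.006 m and angle between panel's own z axis and vertical below 0.04 rad and z of panel in the frame of station below 0.007 m and linear speed of panel below 0.01 m/s); the robot touches nothing.
It fails at once if the panel is pressed against the stop bolt with more than 16 N (contact force between stop and panel above 16 N).
It fails at once if the fingers press the panel with more than 20 N (contact force between the fingers and panel above 20 N).
It fails at once if the cup, the tamper or the jug is moved more than 15 mm (distance of any of cup, tamper, jug from where it was at the start of the episode above 0.015 m).
It also fails if it takes over 70 s, if anything falls off the work surface, if the arm or the gripper's body presses on something with over 40 N, if the wrist force passes 120 N, or if a joint passes its speed limit or range.

## Working session

There is one attempt and no reset: what is moved stays moved. The work goes in short steps, Python scripts to look and compute and a shell command to move; the robot and the scene stay as the last step left them, time stands still between calls to the robot, and variables do not carry over. Pictures are saved under pics/ and viewed, about 8 in all and at most 12, crops included, and the job is handed in when it is done.

```bash
ls; mkdir -p pics; python3 - <<'E'
from bench import ctrl, imaging
import cv2,numpy as np
o=ctrl.get_obs()
for k,v in o.items(): print(k,np.round(v,4))
for n in("top","scene"):
    c=imaging.camera(n); np.savez("%s0.npz"%n,**{k:c[k] for k in("frame","depth","K","R","t")})
    cv2.imwrite("pics/%s0.png"%n,c["frame"][:,:,::-1]); print(n,c["K"],c["R"],c["t"])
E
```

```text
pics
time_s 0.0
q [-1.4723  0.1816  1.608  -0.      1.3538 -0.2063]
dq [-0.0012  0.0005 -0.0005  0.0002 -0.001  -0.0008]
joint_efforts [-4.00000e-04 -4.44876e+01 -3.51338e+01 -2.00000e-04  9.20000e-03
 -0.00000e+00]
eef_pos [ 0.1725 -0.5479  0.2304]
eef_rot [ 0.5706 -0.5697  0.4187 -0.4179]
wrist_force [-0.3991 -0.5785 -0.396 ]
torque [0.0257 0.021  0.0163]
opening 1.0031
top [[469.9533758    0.         280.86427626]
 [  0.         469.9533758  218.99812326]
 [  0.           0.           1.        ]] [[-0.00956144 -0.99993074  0.0068621 ]
 [-0.99498877  0.00883069 -0.09959606]
 [ 0.09952856 -0.00778    -0.99500429]] [0.01470487 0.61644209 1.13502973]
scene [[382.39568631   0.         270.00753468]
 [  0.         382.39568631 212.5763411 ]
 [  0.           0.           1.        ]] [[-0.85651212  0.51605847  0.00840512]
 [ 0.40658373  0.68466713 -0.6049137 ]
 [-0.31792555 -0.51469853 -0.79624668]] [ 0.50975807 -0.21663465  0.9536907 ]
```

View pics/top0.png

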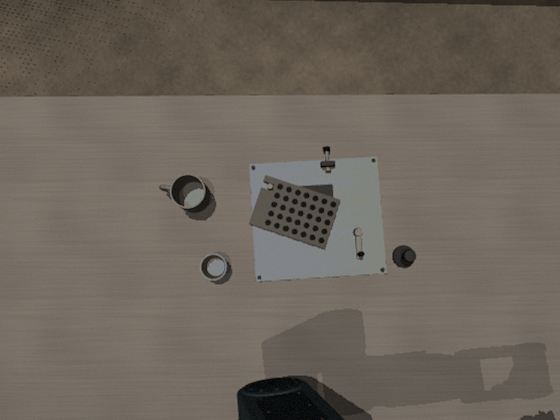

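View pics/scene0.png

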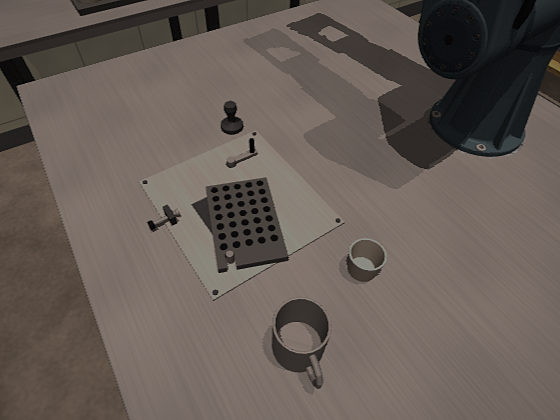

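The top view shows the sheet with corners near (250,165), (376,158), (385,272) and (257,281). The peg is at about (268,187), the stop at (327,164), and the panel's free corner at about (325,248). The latch pivot is at about (358,232) and its post at about (361,255). The scene view agrees.

```bash
cat > h.py <<'E'
import numpy as np, cv2
def ray(c,px,z):
    K,R,t=c["K"],c["R"],c["t"]; o=-R.T@t
    d=R.T@np.linalg.inv(K)@np.array([px[0],px[1],1.]); return o+d*(z-o[2])/d[2]
def proj(c,X):
    p=c["K"]@(c["R"]@np.asarray(X)+c["t"]); return p[:2]/p[2]
E
python3 - <<'E'
from h import *
c=np.load("top0.npz"); f=c["frame"].astype(int); V=f.max(2); S=V-f.min(2)
print("sheet px",f[270,300],"table",f[300,300],"panel",f[230,262],"post",f[255,361], f[255,150])
m=((V>105)&(S<30)).astype(np.uint8); m[:150]=0;m[290:]=0;m[:,:240]=0;m[:,395:]=0
cs=max(cv2.findContours(m,0,2)[0],key=cv2.contourArea)
print(cv2.contourArea(cs)); q=cv2.approxPolyDP(cv2.convexHull(cs),6,True)[:,0]
P=np.array([ray(c,p,.004) for p in q]); print(q.tolist(),P.round(4).tolist())
r=cv2.minAreaRect((P[:,:2]*1000).astype(np.float32)); print("sheet rect",r)
big=cv2.resize(c["frame"][140:290,240:400],None,fx=5,fy=4*1.25,interpolation=cv2.INTER_CUBIC)
cv2.imwrite("pics/crop0.png",np.clip(big[:,:,::-1].astype(float)*1.6,0,255)[:600*2][:750])
E
python3 -c "
import cv2;i=cv2.imread('pics/crop0.png');print(i.shape);cv2.imwrite('pics/crop0.png',i[:600,:800])"
```

```text
sheet px [130 133 137] table [121 114 104] panel [132 135 140] post [11  9 10] [123 114 103]
21145.0
[[394, 150], [394, 289], [240, 289], [240, 150]] [[0.7955, -0.2848, 0.004], [0.4405, -0.2729, 0.004], [0.4443, 0.1126, 0.004], [0.7986, 0.1123, 0.004]]
sheet rect ((619.5433959960938, -84.85069274902344), (397.0761413574219, 355.0884704589844), 89.55066680908203)
(750, 800, 3)[ WARN:0@0.223] global loadsave.cpp:1063 imwrite_ Unsupported depth image for selected encoder is fallbacked to CV_8U.
```

View pics/crop0.png

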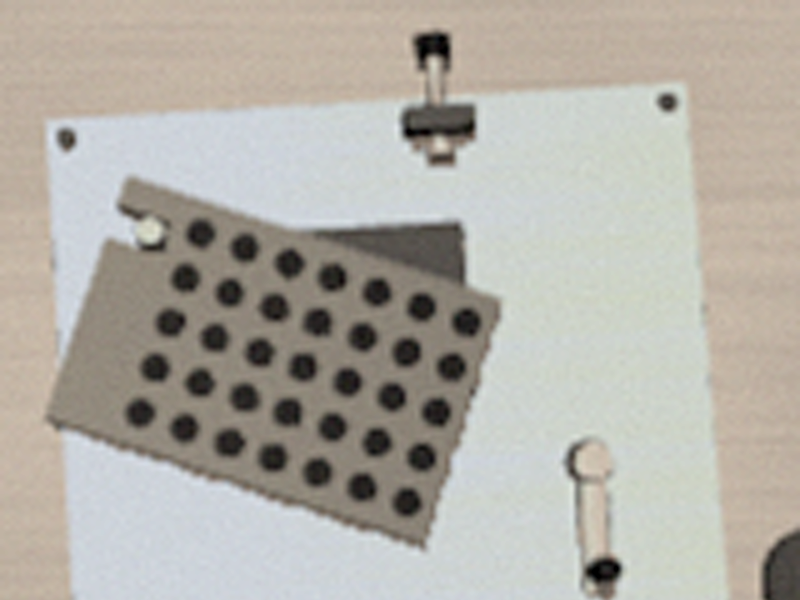

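The crop shows (crop px/5 + (240,140)): the peg top at (150,231), the pivot at (590,460), the post top at (603,570), the bolt nose at about (440,157), and the panel's free corner at (425,548) with its other corners at (500,300), (47,420) and (127,178).

```bash
cat >> h.py <<'E'
def rot(a): return np.array([[np.cos(a),-np.sin(a)],[np.sin(a),np.cos(a)]])
E
python3 - <<'E'
from h import *
c=np.load("top0.npz"); g=lambda u,v,z: ray(c,(u/5+240-.4,v/5+140-.4),z)[:2]
peg=g(150,231,.03); piv=g(590,460,.018); post=g(603,570,.05); fc=g(425,548,.018); c2=g(500,300,.018); c3=g(47,420,.018); c4=g(127,178,.018)
TL=g(48,122,.004);TR=g(686,84,.004);nose=g(440,163,.013)
print("peg",peg,"piv",piv,"post",post)
# cross check with f.sheet edges by colour
f=c["frame"].astype(int); m=((f[:,:,2]-f[:,:,0]>-4)&(f.max(2)>90)).astype(np.uint8); m[:150]=0;m[290:]=0;m[:,:240]=0;m[:,392:]=0
cs=max(cv2.findContours(m,0,2)[0],key=cv2.contourArea); q=cv2.approxPolyDP(cv2.convexHull(cs),5,True)[:,0]
P=np.array([ray(c,p,.004)[:2] for p in q]); print(q.tolist(),P.round(4).tolist(),cv2.minAreaRect((P*1000).astype(np.float32)))
d=piv-peg; a1=np.arctan2(d[1],d[0])-np.arctan2(-.215,-.128)
e=TL-TR; a2=np.arctan2(e[1],e[0])-np.pi/2
print("yaw from piv",a1,"from edge",a2,"dist",np.hypot(*d),np.hypot(.128,.215),np.hypot(*e))
for a in (a1,a2):
    S=rot(a); L=lambda p:((p-peg)@S*1000).round(1)
    print([L(p).tolist() for p in (piv,post,nose,TL,TR,fc)], "latch",np.arctan2(*((post-piv)@S)[[1,0]])-np.pi/2)
e=c3-fc; print("panel yaw",np.arctan2(e[1],e[0])-np.pi/2,np.hypot(*e)); e=c2-fc; print(np.arctan2(e[1],e[0]),np.hypot(*e)); print("fc",fc)
print("post r",np.hypot(*(post-piv)))
E
```

```text
peg [0.70025931 0.03637149] piv [ 0.58440913 -0.18290931] post [ 0.52861548 -0.18235301]
[[376, 157], [385, 264], [367, 274], [256, 280], [249, 164]] [[0.7775, -0.2377], [0.503, -0.2523], [0.4785, -0.2062], [0.4663, 0.0725], [0.7618, 0.0892]] ((621.2775268554688, -82.0421142578125), (297.16461181640625, 328.6844177246094), 2.7489802837371826)
yaw from piv 0.05094734175075821 from edge 0.05248599754919536 dist 0.24800268244936802 0.25021790503479163 0.32901105284134025
[[-126.9, -213.1], [-182.6, -209.7], [29.2, -149.3], [64.1, 49.2], [64.6, -279.9], [-165.8, -127.5]] latch 1.5098785486169133
[[-127.2, -212.9], [-182.9, -209.4], [28.9, -149.3], [64.2, 49.1], [64.2, -280.0], [-166.0, -127.2]] latch 1.508339892818476
panel yaw -0.3361667293823847 0.19938601289252797
-0.31226725737560207 0.13078799902088623
fc [ 0.54117986 -0.09940119]
post r 0.05579642989325247
```

```bash
cat >> h.py <<'E'
from scipy.spatial.transform import Rotation as Ro
PEG=np.array([.7003,.0364]); YAW=.0515
def st(x,y): return PEG+rot(YAW)@np.array([x,y])/1000
def tool():
    from bench import ctrl
    o=ctrl.get_obs(); q=o["eef_rot"]; return o,np.array(o["eef_pos"]),Ro.from_quat([q[1],q[2],q[3],q[0]]).as_matrix()
def shift(w,M): return (M.T@np.asarray(w)*100).round(3)
E
python3 - <<'E'
from h import *
o,p,M=tool(); print(M.round(3))
def R2(a):return rot(a)
for phi in (-.38,-.25,-.1,0,.03):
    s=rot(phi)@np.array([-105,-165]); print(phi,s.round(1),st(*s).round(4))
E
```

```text
[[ 0.3   -0.     0.954]
 [-0.954  0.002  0.3  ]
 [-0.002 -1.     0.   ]]
-0.38 [-158.7 -114.3] [ 0.5477 -0.0859]
-0.25 [-142.6 -133.9] [ 0.5648 -0.1047]
-0.1 [-120.9 -153.7] [ 0.5874 -0.1233]
0 [-105. -165.] [ 0.6039 -0.1338]
0.03 [-100.  -168.1] [ 0.6091 -0.1366]
```

```bash
python3 -m jog '[[[0,0,0],[0,0.1,0],0],[[0,0,0],[0,0.1,0],0],[[-3,0,2.6],[0,0,0],0],[[-3,0,2.6],[0,0,0],0],[[-3,0,2.6],[0,0,0],0],[[-3,0,2.6],[0,0,0],0],[[-3,0,2.6],[0,0,0],0],[[-3,0,2.6],[0,0,0],0],[[-3,0,2.6],[0,0,0],0],[[-3,0,2.6],[0,0,0],0],[[-3,0,2.6],[0,0,0],0],[[0,0,0],[0,0,0],0]]'; python3 - <<'E'
from h import *
o,p,M=tool(); print(p,M.round(3)); print(shift(np.array([.511,-.0645,.06])-p,M))
E
```

```text
time_s: 1.1
eef_pos: [0.3845, -0.2434, 0.2255]
eef_rot: [0.523, -0.519, 0.481, -0.475]
wrist_force: [0.4, 0.1, 0.4]
opening: 0.003
[ 0.38451628 -0.24338845  0.22550959] [[ 0.086 -0.002  0.996]
 [-0.996  0.01   0.086]
 [-0.011 -1.    -0.001]]
[-16.563  16.707  14.159]
```

```bash
python3 -m jog '[[[-2.6,0,2.2],[0,0,0],0],[[-2.6,1,2.2],[0,0,0],0],[[-2.6,2,2.2],[0,0,0],0],[[-2.6,2.5,2.2],[0,0,0],0],[[-2.6,2.5,2.2],[0,0,0],0],[[-2.6,2.5,2.2],[0,0,0],0],[[-1.3,2.5,1.2],[-0.01,0,0],0],[[0,2,0],[0,0,0],0],[[0,0,0],[0,0,0],0]]'; python3 - <<'E'
from h import *
o,p,M=tool(); print(p,M.round(3)); print(shift(np.array([.511,-.0645,.010])-p,M),o["wrist_force"])
E
```

```text
time_s: 1.85
eef_pos: [0.5175, -0.0569, 0.0737]
eef_rot: [-0.52, 0.523, -0.48, 0.474]
wrist_force: [-0.9, -0.2, 0.2]
opening: -0.002
[ 0.51753835 -0.05686705  0.0737482 ] [[ 0.089 -0.009  0.996]
 [-0.996  0.003  0.089]
 [-0.003 -1.    -0.008]]
[ 0.724  6.378 -0.665] [-0.94602533 -0.24691038  0.2343663 ]
```

```bash
python3 -m jog '[[[0.5,2.2,-0.5],[0,0,0],0],[[0.2,2,-0.2],[0,0,0],0],[[0,1,0],[0,0,0],0],[[0,0.6,0],[0,0,0],0],[[0,0.4,0],[0,0,0],0],[[0,0,0],[0,0,0],0]]'; python3 - <<'E'
from h import *
from bench import imaging
o,p,M=tool(); print(p,M.round(3)); print(shift(np.array([.511,-.0645,.010])-p,M),o["wrist_force"])
c=imaging.camera("top"); i=cv2.resize(c["frame"][140:290,240:400],None,fx=5,fy=4,interpolation=2)
j=imaging.camera("wrist")["frame"]
cv2.imwrite("pics/a1.png",np.vstack([i[:,:,::-1]]))
E
```

```text
time_s: 2.35
eef_pos: [0.5115, -0.0673, 0.0123]
eef_rot: [-0.52, 0.523, -0.48, 0.475]
wrist_force: [-0.4, 0.1, 0.1]
opening: 0.006
[ 0.5115332  -0.06727447  0.01231114] [[ 0.088 -0.008  0.996]
 [-0.996  0.002  0.088]
 [-0.003 -1.    -0.008]]
[-0.28   0.232 -0.027] [-0.38400153  0.05509635  0.09063525]
```

View pics/a1.png

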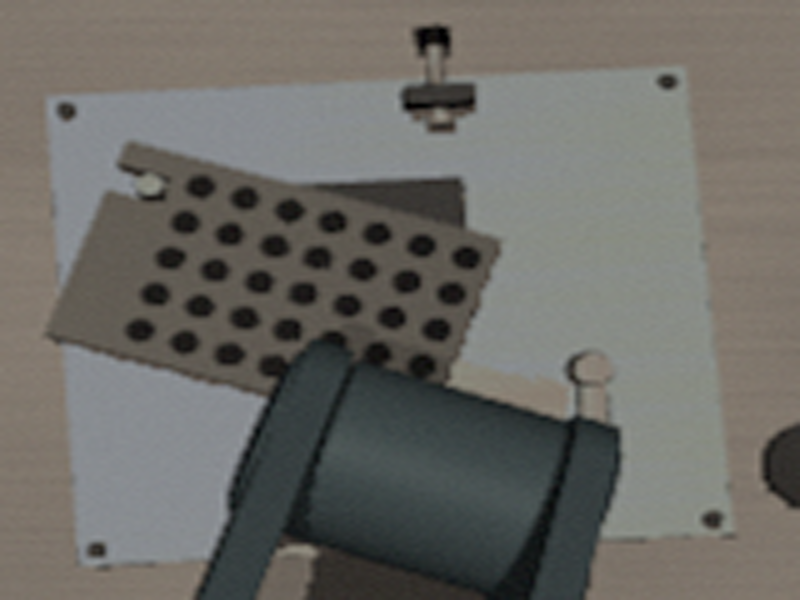

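```bash
python3 -m jog '[[[0.15,0.15,0.4],[0,0,0],0],[[0.15,0,0.4],[0,0,0],0],[[0.15,0,0.4],[0,0,0],0],[[0.1,0,0.3],[0,0,0],0],[[0,0,0],[0,0,0],0]]'; python3 -m jog '[[[0.1,0,0.2],[0,0,0],0],[[0.1,0,0.2],[0,0,0],0]]';python3 -m jog '[[[0.1,0,0.2],[0,0,0],0],[[0.1,0,0.2],[0,0,0],0]]'
```

```text
time_s: 2.87
eef_pos: [0.5326, -0.073, 0.0152]
eef_rot: [-0.521, 0.522, -0.477, 0.478]
wrist_force: [-0.5, 0.0, -0.4]
opening: 0.001
time_s: 3.03
eef_pos: [0.5373, -0.0746, 0.0154]
eef_rot: [-0.522, 0.522, -0.477, 0.478]
wrist_force: [-0.1, -0.4, 0.3]
opening: -0.0
time_s: 3.2
eef_pos: [0.5415, -0.0763, 0.0154]
eef_rot: [-0.522, 0.522, -0.477, 0.477]
wrist_force: [-3.3, 1.4, 0.4]
opening: 0.001
```

Contact came where expected, but the tip has risen to 15 mm. I'll back off and lower it first.

```bash
python3 -m jog '[[[0,0,-0.4],[0,0,0],0],[[0,0.4,0],[0,0,0],0],[[0,0.3,0],[0,0,0],0],[[0,0,0],[0,0,0],0]]'; python3 -m jog '[[[0.1,0.03,0.3],[0,0,0],0],[[0.1,0.03,0.3],[0,0,0],0],[[0.3,0.03,0.3],[0,0,0],0],[[0.3,0.03,0.3],[0,0,0],0]]'; python3 - <<'E'
from h import *
o,p,M=tool(); print(p,M.round(3),o["wrist_force"])
E
```

```text
time_s: 3.53
eef_pos: [0.5372, -0.0768, 0.0075]
eef_rot: [-0.521, 0.522, -0.477, 0.477]
wrist_force: [-0.1, 0.1, -0.4]
opening: 0.0
time_s: 3.87
eef_pos: [0.5444, -0.0818, 0.0045]
eef_rot: [-0.519, 0.525, -0.481, 0.473]
wrist_force: [-8.3, 1.0, 7.1]
opening: -0.003
[ 0.54437769 -0.08178493  0.00446821] [[ 0.09  -0.014  0.996]
 [-0.996  0.003  0.09 ]
 [-0.004 -1.    -0.014]] [-8.32406906  1.0241746   7.08321377]
```

```bash
python3 -m jog '[[[0,-0.4,0],[0.01,0,0],0],[[0.2,-0.1,0.25],[0,0,0],0],[[0.2,0,0.25],[0,0,0],0]]'; python3 - <<'E'
from h import *
o,p,M=tool(); print(p,M.round(3),o["wrist_force"])
E
```

```text
time_s: 4.12
eef_pos: [0.5478, -0.0851, 0.0084]
eef_rot: [-0.521, 0.523, -0.481, 0.473]
wrist_force: [-7.2, -1.0, 2.8]
opening: -0.001
[ 0.54783356 -0.08509356  0.00837181] [[ 0.09  -0.009  0.996]
 [-0.996  0.005  0.09 ]
 [-0.006 -1.    -0.009]] [-7.16243742 -1.00519516  2.75466461]
```

```bash
python3 -m jog '[[[0.25,-0.02,0.3],[0,0,0],0],[[0.25,-0.02,0.3],[0,0,0],0],[[0.25,-0.02,0.3],[0,0,0],0],[[0.25,-0.02,0.3],[0,0,0],0]]'; python3 -m jog '[[[0.25,-0.02,0.3],[0,0,0],0],[[0.25,-0.02,0.3],[0,0,0],0],[[0.25,-0.02,0.3],[0,0,0],0],[[0.25,-0.02,0.3],[0,0,0],0]]'; python3 - <<'E'
from h import *
o,p,M=tool(); print(p,M.round(3),o["wrist_force"])
E
```

```text
time_s: 4.45
eef_pos: [0.5548, -0.0932, 0.0084]
eef_rot: [-0.518, 0.526, -0.485, 0.468]
wrist_force: [-8.3, 1.1, 7.0]
opening: -0.003
time_s: 4.78
eef_pos: [0.5632, -0.1018, 0.0086]
eef_rot: [-0.516, 0.529, -0.489, 0.463]
wrist_force: [-7.6, 0.6, 5.1]
opening: 0.0
[ 0.56319459 -0.10179573  0.0085858 ] [[ 0.092 -0.039  0.995]
 [-0.996  0.011  0.092]
 [-0.015 -0.999 -0.038]] [-7.56217386  0.61920896  5.13582622]
```

```bash
python3 -m jog '[[[0.2,-0.1,0.25],[0.02,0,-0.005],0],[[0.2,-0.1,0.25],[0.02,0,-0.005],0],[[0.25,-0.03,0.3],[0.01,0,0],0],[[0.25,-0.02,0.3],[0.005,0,0],0]]'; python3 - <<'E'
from h import *
o,p,M=tool(); print(p,M.round(3),o["wrist_force"]); k=p[:2]+M[:2]@np.array([.0145,0,.011]); print("corner st",((k-PEG)@rot(YAW)*1000).round(1))
E
```

```text
time_s: 5.12
eef_pos: [0.5751, -0.1106, 0.0101]
eef_rot: [0.528, -0.517, 0.473, -0.48]
wrist_force: [-3.1, -0.0, -1.3]
opening: -0.001
[ 0.57510027 -0.11061554  0.01006954] [[ 0.092  0.018  0.996]
 [-0.996  0.006  0.092]
 [-0.004 -1.     0.019]] [-3.13094212 -0.00618825 -1.33804509]
corner st [-121.  -154.4]
```

```bash
python3 -m jog '[[[0.15,0,0.2],[0,0,0],0],[[0.15,0,0.2],[0,0,0],0]]';  python3 -m jog '[[[0.15,0,0.2],[0,0,0],0],[[0.15,0,0.2],[0,0,0],0]]'; python3 - <<'E'
from h import *
o,p,M=tool(); print(p,M.round(3),o["wrist_force"]); k=p[:2]+M[:2]@np.array([.0145,0,.011]); print("corner st",((k-PEG)@rot(YAW)*1000).round(1))
E
```

```text
time_s: 5.28
eef_pos: [0.5796, -0.114, 0.0101]
eef_rot: [0.528, -0.517, 0.473, -0.48]
wrist_force: [-2.9, -0.9, -1.7]
opening: 0.002
time_s: 5.45
eef_pos: [0.5841, -0.1172, 0.01]
eef_rot: [0.528, -0.517, 0.473, -0.48]
wrist_force: [-4.7, -0.7, -0.8]
opening: -0.001
[ 0.58411521 -0.11717326  0.01003726] [[ 0.092  0.018  0.996]
 [-0.996  0.006  0.091]
 [-0.004 -1.     0.018]] [-4.65489542 -0.69016383 -0.80682319]
corner st [-112.4 -161.4]
```

```bash
for i in 1; do python3 -m jog '[[[0.07,0,0.12],[0,0,0],0],[[0.07,0,0.12],[0,0,0],0]]';  python3 -m jog '[[[0.07,0,0.12],[0,0,0],0],[[0.05,0,0.1],[0,0,0],0]]'; python3 -m jog '[[[0.05,0,0.1],[0,0,0],0],[[0.05,0,0.1],[0,0,0],0]]'; done
```

```text
time_s: 5.62
eef_pos: [0.5871, -0.1191, 0.01]
eef_rot: [0.528, -0.517, 0.473, -0.48]
wrist_force: [-4.4, -2.6, -1.0]
opening: -0.002
time_s: 5.78
eef_pos: [0.5894, -0.1205, 0.01]
eef_rot: [0.528, -0.517, 0.473, -0.48]
wrist_force: [-4.9, -2.1, -0.6]
opening: 0.002
time_s: 5.95
eef_pos: [0.5913, -0.1217, 0.01]
eef_rot: [0.527, -0.518, 0.473, -0.48]
wrist_force: [-4.4, -2.2, -0.9]
opening: 0.001
```

```bash
python3 -m jog '[[[0.03,0,0.08],[0,0,0],0],[[0.03,0,0.08],[0,0,0],0]]';  python3 -m jog '[[[0.03,0,0.08],[0,0,0],0],[[0.03,0,0.08],[0,0,0],0]]'; python3 -m jog '[[[0.03,0,0.08],[0,0,0],0],[[0.03,0,0.08],[0,0,0],0]]'
```

```text
time_s: 6.12
eef_pos: [0.5928, -0.1227, 0.0101]
eef_rot: [0.527, -0.518, 0.473, -0.479]
wrist_force: [-4.6, -2.4, -1.1]
opening: -0.002
time_s: 6.28
eef_pos: [0.5943, -0.1236, 0.0101]
eef_rot: [0.527, -0.518, 0.473, -0.479]
wrist_force: [-4.7, -2.9, -1.4]
opening: -0.0
time_s: 6.45
eef_pos: [0.5958, -0.1245, 0.0101]
eef_rot: [0.526, -0.519, 0.473, -0.479]
wrist_force: [-3.5, -3.1, -1.1]
opening: 0.003
```

```bash
python3 -m jog '[[[0.05,0,0.08],[0,0,0],0],[[0.05,0,0.08],[0,0,0],0]]';  python3 -m jog '[[[0.05,0,0.08],[0,0,0],0],[[0.05,0,0.08],[0,0,0],0]]'; python3 - <<'E'
from h import *
from bench import imaging
o,p,M=tool(); k=p[:2]+M[:2]@np.array([.0145,0,.011]); print("corner st",((k-PEG)@rot(YAW)*1000).round(1),M.round(3),o["wrist_force"])
c=imaging.camera("scene"); np.savez("s1.npz",**{k:c[k] for k in("frame","K","R","t")})
i=cv2.resize(c["frame"][120:300,130:350],None,fx=3.6,fy=3.3,interpolation=2); cv2.imwrite("pics/s1.png",np.clip(i[:,:,::-1]*1.4,0,255).astype(np.uint8))
E
```

```text
time_s: 6.62
eef_pos: [0.5977, -0.1256, 0.0101]
eef_rot: [0.526, -0.519, 0.473, -0.479]
wrist_force: [-3.2, -3.3, -0.9]
opening: 0.003
time_s: 6.78
eef_pos: [0.5995, -0.1267, 0.0101]
eef_rot: [0.526, -0.519, 0.473, -0.479]
wrist_force: [-2.9, -2.4, -1.3]
opening: -0.0
corner st [ -97.4 -171.7] [[ 0.092  0.014  0.996]
 [-0.996  0.002  0.092]
 [-0.001 -1.     0.014]] [-2.91676516 -2.38280104 -1.28122156]
```

View pics/s1.png

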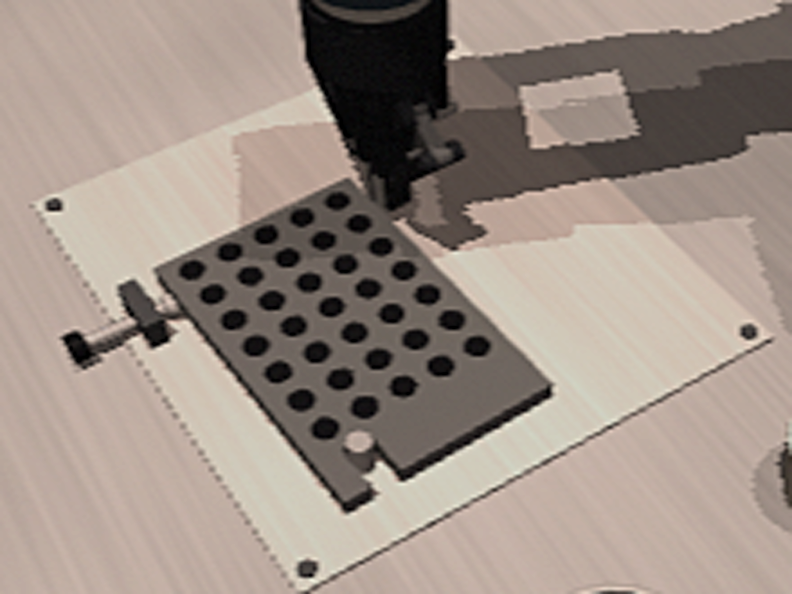

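The panel sits nearly square with the bolt nose at or just short of its edge. The edge corners are at crop (158,266) and (345,497), and the peg is against the slot floor.

```bash
python3 -m jog '[[[0.03,0,0.08],[0,0,0],0],[[0.03,0,0.08],[0,0,0],0]]';python3 - <<'E'
from h import *
c=np.load("s1.npz"); g=lambda u,v,z=.018:((ray(c,(u/3.6+129.6,v/3.3+119.6),z)[:2]-PEG)@rot(YAW)*1000)
a,b,d=g(158,266),g(345,497),g(552,385); print(a,b,d,"yaw",np.arctan2(*(b-a)[[1,0]])-np.pi/2, "peg",g(359,440,.03),"len",np.hypot(*(a-b)))
E
```

```text
time_s: 7.0
eef_pos: [0.6012, -0.1274, 0.0102]
eef_rot: [0.526, -0.519, 0.473, -0.479]
wrist_force: [-4.9, -3.1, -1.5]
opening: -0.002
[  28.90612242 -181.13085553] [21.52062192 16.87193118] [-105.71917199   14.44215852] yaw 0.03728269866591316 peg [ 0.54491931 -3.46147924] len 198.14047835988217
```

```bash
python3 -m jog '[[[0.03,0,0.08],[0,0,0],0]]';python3 -m jog '[[[0.03,0,0.08],[0,0,0],0]]';python3 -m jog '[[[0.03,0,0.08],[0,0,0],0]]';python3 -m jog '[[[0.0,0,0.08],[0,0,0],0]]'
```

```text
time_s: 7.08
eef_pos: [0.6015, -0.1276, 0.0101]
eef_rot: [0.526, -0.519, 0.474, -0.479]
wrist_force: [-7.7, -2.1, 2.7]
opening: 0.001
time_s: 7.17
eef_pos: [0.6016, -0.1276, 0.0101]
eef_rot: [0.526, -0.52, 0.474, -0.478]
wrist_force: [-8.8, -1.2, 4.4]
opening: -0.002
time_s: 7.25
eef_pos: [0.6015, -0.1276, 0.0101]
eef_rot: [0.525, -0.52, 0.475, -0.477]
wrist_force: [-6.9, -2.1, 2.9]
opening: 0.003
time_s: 7.33
eef_pos: [0.6015, -0.1276, 0.0101]
eef_rot: [0.525, -0.521, 0.475, -0.477]
wrist_force: [-6.0, -3.2, 1.5]
opening: 0.001
```

It's bearing on the bolt: no further motion and the force is rising. I'll press a little more.

```bash
python3 -m jog '[[[0,0,0.12],[0,0,0],0],[[0,0,0.12],[0,0,0],0]]';python3 -m jog '[[[0,0,0.14],[0.003,0,0],0],[[0,0,0.14],[0.003,0,0],0]]'
```

```text
time_s: 7.5
eef_pos: [0.6015, -0.1276, 0.0102]
eef_rot: [0.524, -0.522, 0.477, -0.475]
wrist_force: [-9.1, -4.5, 3.8]
opening: 0.002
time_s: 7.67
eef_pos: [0.6015, -0.1276, 0.0102]
eef_rot: [0.524, -0.522, 0.477, -0.475]
wrist_force: [-10.3, -3.5, 5.2]
opening: -0.001
```

```bash
python3 -m jog '[[[0,0,0.14],[0.003,0,0],0],[[0,0,0.14],[0.003,0,0],0]]';python3 -m jog '[[[0,0,0.15],[0.003,0,0],0],[[0,0,0.15],[0.003,0,0],0]]';python3 -m jog '[[[0,0,0.15],[0.003,0,0],0],[[0,0,0.15],[0.003,0,0],0]]'
```

```text
time_s: 7.83
eef_pos: [0.6015, -0.1276, 0.0102]
eef_rot: [0.524, -0.522, 0.477, -0.474]
wrist_force: [-8.8, -3.2, 4.1]
opening: -0.001
time_s: 8.0
eef_pos: [0.6015, -0.1276, 0.0102]
eef_rot: [0.524, -0.523, 0.477, -0.473]
wrist_force: [-9.9, -3.8, 5.6]
opening: -0.003
time_s: 8.17
eef_pos: [0.6015, -0.1276, 0.0102]
eef_rot: [0.525, -0.523, 0.478, -0.473]
wrist_force: [-10.7, -2.7, 5.6]
opening: -0.002
```

```bash
python3 -m jog '[[[0,0,0.17],[0.003,0,0],0],[[0,0,0.17],[0.003,0,0],0]]';python3 -m jog '[[[0,0,0.17],[0.003,0,0],0],[[0,0,0.17],[0.003,0,0],0]]';python3 -m jog '[[[0,0,-0.1],[0,0,0],0],[[0,0,-0.5],[0,0,0],0],[[0,0,-1],[0,0,0],0],[[0,0,-0.5],[0,0,0],0]]'; python3 - <<'E'
from h import *
o,p,M=tool(); print(p,M.round(3),o["wrist_force"],((p[:2]-PEG)@rot(YAW)*1000).round(1))
E
```

```text
time_s: 8.33
eef_pos: [0.6015, -0.1276, 0.0102]
eef_rot: [0.524, -0.523, 0.478, -0.472]
wrist_force: [-11.9, -4.0, 5.3]
opening: 0.001
time_s: 8.5
eef_pos: [0.6015, -0.1276, 0.0102]
eef_rot: [0.524, -0.523, 0.479, -0.471]
wrist_force: [-11.1, -3.2, 5.0]
opening: -0.001
time_s: 8.83
eef_pos: [0.5835, -0.1294, 0.0123]
eef_rot: [0.526, -0.522, 0.476, -0.473]
wrist_force: [-0.4, 0.2, -0.2]
opening: -0.0
[ 0.58350958 -0.12939258  0.0122906 ] [[ 0.098  0.002  0.995]
 [-0.995  0.008  0.098]
 [-0.008 -1.     0.002]] [-0.391963    0.20830659 -0.18452256] [-125.2 -159.6]
```

```bash
python3 -m jog '[[[0,-2,-1],[0,-0.11,0],0],[[0,-2.5,0],[0,-0.11,0],0],[[0,-2.5,0],[0,-0.11,0],0],[[0,-0.5,0],[0,-0.11,0],0],[[0,0,0],[0,-0.11,0],0]]'; python3 - <<'E'
from h import *
o,p,M=tool(); print(p,M.round(3),o["q"]); 
PIV=st(-128,-215); th=1.51
t=lambda th,g:PIV+rot(YAW)@(.055*np.array([-np.sin(th),np.cos(th)])-g*np.array([np.cos(th),np.sin(th)]))
T=np.array([*t(1.51,.035),.09]); print("target",T,"yaw now",np.arctan2(M[1,2],M[0,2]),"goal",1.51+YAW, T-p)
E
```

```text
time_s: 9.25
eef_pos: [0.5698, -0.1296, 0.0894]
eef_rot: [0.64, -0.633, 0.309, -0.307]
wrist_force: [0.9, 0.1, -0.8]
opening: 0.003
[ 0.56981186 -0.12956446  0.08937596] [[ 0.62   0.002  0.784]
 [-0.784  0.01   0.62 ]
 [-0.007 -1.     0.008]] [-0.43214878  0.36505219  1.6882474   0.01130168  1.09093771  0.46433027]
target [ 0.52821432 -0.21939123  0.09      ] yaw now 0.6690598721840223 goal 1.5615 [-0.04159754 -0.08982677  0.00062404]
```

```bash
python3 -m jog '[[[0,0,0],[0,-0.115,0],0],[[0,0,0],[0,-0.115,0],0],[[0,0,0],[0,-0.115,0],0],[[0,0,0],[0,-0.115,0],0],[[0,0,0],[0,-0.115,0],0],[[0,0,0],[0,-0.115,0],0],[[0,0,0],[0,-0.115,0],0],[[0,0,0],[0,-0.11,0],0],[[-1.4,0,-3],[0,0,0],0],[[-1.4,0,-3],[0,0,0],0],[[-1.4,0,-3],[0,0,0],0],[[0,0,0],[0,0,0],0]]'; cat >> h.py <<'E'
PIV=st(-128,-215)
def t(th,g):return PIV+rot(YAW)@(.055*np.array([-np.sin(th),np.cos(th)])-g*np.array([np.cos(th),np.sin(th)]))
def rep(th,g,z):
    o,p,M=tool(); T=np.array([*t(th,g),z]); yaw=np.arctan2(M[1,2],M[0,2])
    print("pos",p.round(4),"yaw",yaw.round(3),"tooly",M[:,1].round(3),"F",np.round(o["wrist_force"],1),"t",o["time_s"])
    print("shift",shift(T-p,M),"turn_y",round(yaw-(th+YAW),3))
E
python3 - <<'E'
from h import *
from bench import imaging
rep(1.51,.035,.025)
c=np.load("top0.npz"); print("tamper ~",ray(c,(404,257),.04))
for n in("scene","top"):
    c=imaging.camera(n); np.savez(n+"2.npz",**{k:c[k] for k in("frame","K","R","t")})
c=np.load("scene2.npz");i=cv2.resize(c["frame"][80:300,130:350],None,fx=3,fy=2.7,interpolation=2); cv2.imwrite("pics/s2.png",np.clip(i[:,:,::-1]*1.4,0,255).astype(np.uint8))
E
```

```text
time_s: 10.25
eef_pos: [0.535, -0.222, 0.0942]
eef_rot: [0.709, -0.704, -0.034, 0.018]
wrist_force: [-0.3, 0.5, 0.1]
opening: 0.003
pos [ 0.535  -0.222   0.0942] yaw 1.645 tooly [ 0.022  0.007 -1.   ] F [-0.3  0.5  0.1] t 10.25
shift [-0.811  6.903  0.275] turn_y 0.084
tamper ~ [ 0.51956279 -0.29111991  0.04      ]
```

View pics/s2.png

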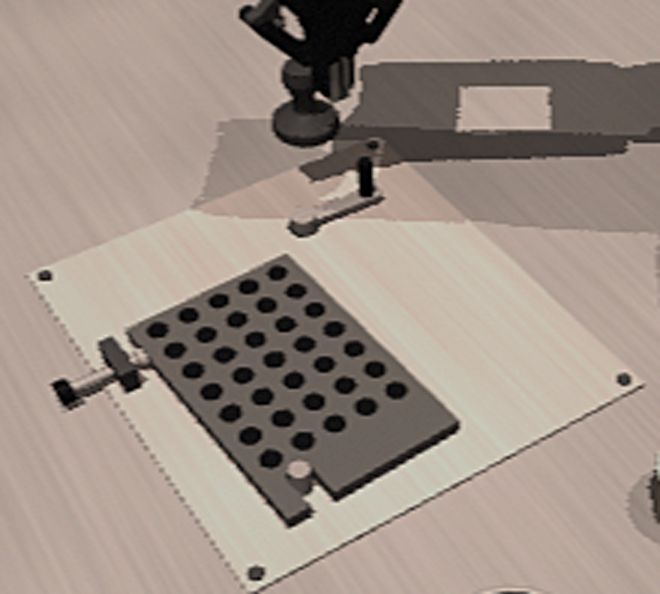

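The panel is still against the bolt with the peg in the slot, and the latch is open with its post clear. I'll lower behind the post.

```bash
python3 -m jog '[[[-0.8,0,0.1],[0,0.08,-0.02],0],[[0,2,0],[0,0,0],0],[[0,2.2,0],[0,0,0],0],[[0,1.5,0],[0,0,0],0],[[0,0.8,0],[0,0,0],0],[[0,0,0],[0,0,0],0]]'; python3 -c "
from h import *
rep(1.51,.018,.025)"
```

```text
time_s: 10.85
eef_pos: [0.5338, -0.2123, 0.0293]
eef_rot: [0.71, -0.704, -0.016, -0.02]
wrist_force: [-0.8, -0.5, -0.0]
opening: -0.004
pos [ 0.5338 -0.2123  0.0293] yaw 1.565 tooly [ 0.05   0.009 -0.999] F [-0.8 -0.5 -0. ] t 10.85
shift [-0.567  0.412  0.986] turn_y 0.004
```

```bash
python3 -m jog '[[[-0.4,0.2,0.4],[0,0,0.03],0],[[-0.1,0.2,0.3],[0,0,0.015],0],[[0,0,0.2],[0,0,0],0],[[-0.17,0,0.55],[0,0.1,0],0],[[-0.17,0,0.55],[0,0.1,0],0],[[-0.17,0,0.55],[0,0.1,0],0]]'; python3 -c "
from h import *
rep(1.21,.0175,.025)"
```

```text
time_s: 11.35
eef_pos: [0.5279, -0.1856, 0.0278]
eef_rot: [0.701, -0.696, 0.107, -0.112]
wrist_force: [-1.3, -2.6, -1.2]
opening: 0.001
pos [ 0.5279 -0.1856  0.0278] yaw 1.26 tooly [ 0.008  0.005 -1.   ] F [-1.3 -2.6 -1.2] t 11.35
shift [-0.224  0.282  0.005] turn_y -0.002
```

On track and pushing with about 2.6 N, which fits 0.1 N·m at 55 mm.

```bash
python3 -m jog '[[[-0.25,0,0.55],[0,0.1,0],0],[[-0.22,0,0.55],[0,0.1,0],0],[[-0.2,0,0.55],[0,0.1,0],0],[[-0.2,0,0.55],[0,0.1,0],0],[[-0.2,0,0.55],[0,0.1,0],0]]'; python3 -c "
from h import *
rep(0.71,.0175,.025)"
```

```text
time_s: 11.77
eef_pos: [0.5335, -0.1567, 0.031]
eef_rot: [0.648, -0.644, 0.283, -0.291]
wrist_force: [-1.7, -2.5, -2.5]
opening: -0.002
pos [ 0.5335 -0.1567  0.031 ] yaw 0.736 tooly [ 0.013  0.    -1.   ] F [-1.7 -2.5 -2.5] t 11.7667
shift [-0.01   0.603 -0.086] turn_y -0.026
```

```bash
python3 -m jog '[[[-0.17,0.15,0.55],[0,0.09,0],0],[[-0.17,0.15,0.55],[0,0.1,0],0],[[-0.18,0.1,0.55],[0,0.1,0],0],[[-0.18,0,0.55],[0,0.1,0],0],[[-0.18,0,0.5],[0,0.1,0],0]]'; python3 -c "
from h import *
rep(0.21,.0175,.025)"
```

```text
time_s: 12.18
eef_pos: [0.5536, -0.1343, 0.031]
eef_rot: [0.555, -0.55, 0.436, -0.446]
wrist_force: [-2.1, -1.4, -2.4]
opening: -0.001
pos [ 0.5536 -0.1343  0.031 ] yaw 0.223 tooly [ 0.016 -0.003 -1.   ] F [-2.1 -1.4 -2.4] t 12.1833
shift [ 0.161  0.601 -0.171] turn_y -0.039
```

Now ease it onto the end stop.

```bash
python3 -m jog '[[[0,0,0.5],[0,0.08,0],0],[[0,0,0.4],[0,0.06,0],0]]'; python3 -m jog '[[[0,0,0.25],[0,0,0],0],[[0,0,0.25],[0,0,0],0]]';python3 -m jog '[[[0,0,0.2],[0,0,0],0],[[0,0,0.2],[0,0,0],0]]'; python3 -c "
from h import *
rep(0,.0175,.031)"
```

```text
time_s: 12.35
eef_pos: [0.5617, -0.1307, 0.0315]
eef_rot: [0.521, -0.515, 0.477, -0.485]
wrist_force: [-3.0, 0.1, -1.3]
opening: 0.005
time_s: 12.52
eef_pos: [0.5661, -0.1293, 0.0319]
eef_rot: [0.521, -0.516, 0.477, -0.484]
wrist_force: [-11.0, -4.7, -0.2]
opening: 0.002
time_s: 12.68
eef_pos: [0.5661, -0.1294, 0.0317]
eef_rot: [0.52, -0.519, 0.478, -0.48]
wrist_force: [-12.0, -2.2, 7.5]
opening: 0.003
pos [ 0.5661 -0.1294  0.0317] yaw 0.081 tooly [ 0.003 -0.001 -1.   ] F [-12.   -2.2   7.5] t 12.6833
shift [ 0.129  0.07  -0.295] turn_y 0.03
```

```bash
python3 -m jog '[[[0,0,0.1],[0,0,0],0],[[0,0,0.1],[0,0,0],0],[[0,0,-0.3],[0,0,0],0],[[0,0,-1.5],[0,0,0],0],[[0,-2,-2],[0,0,0],0],[[0,-3,-3],[0,0,0],0],[[0,-3,-4],[0,0,0],0],[[0,-2,-4],[0,0,0],0],[[0,0,-4],[0,0,0],0],[[0,0,-3],[0,0,0],0],[[0,0,0],[0,0,0],0]]'; python3 - <<'E'
from h import *
from bench import imaging
for n in("scene","top"):
    c=imaging.camera(n); np.savez(n+"3.npz",**{k:c[k] for k in("frame","K","R","t")})
c=np.load("scene3.npz");a=cv2.resize(c["frame"][110:300,130:350],None,fx=3,fy=3,interpolation=2)[:570]
cv2.imwrite("pics/s3.png",np.clip(a[:,:,::-1]*1.4,0,255).astype(np.uint8))
c=np.load("top3.npz");a=cv2.resize(c["frame"][140:290,240:400],None,fx=5,fy=4,interpolation=2); cv2.imwrite("pics/t3.png",np.clip(a[:,:,::-1]*1.6,0,255).astype(np.uint8))
E
```

```text
time_s: 13.6
eef_pos: [0.357, -0.1508, 0.1318]
eef_rot: [0.527, -0.524, 0.467, -0.479]
wrist_force: [-0.0, 0.6, -0.5]
opening: 0.001
```

View pics/s3.png

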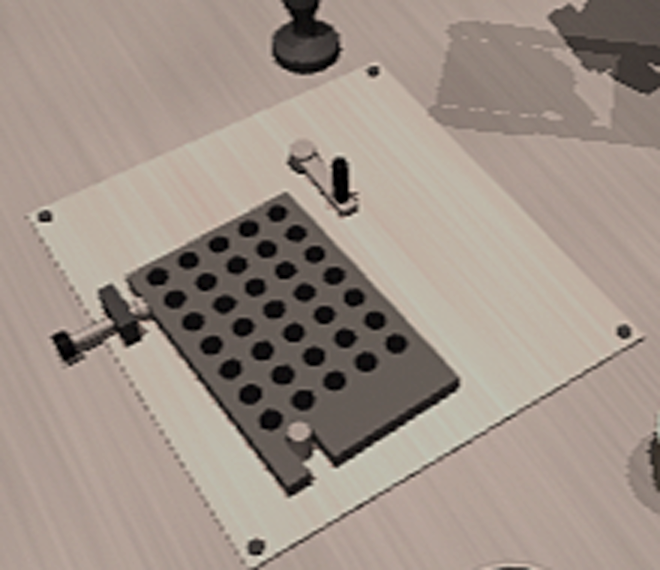

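View pics/t3.png

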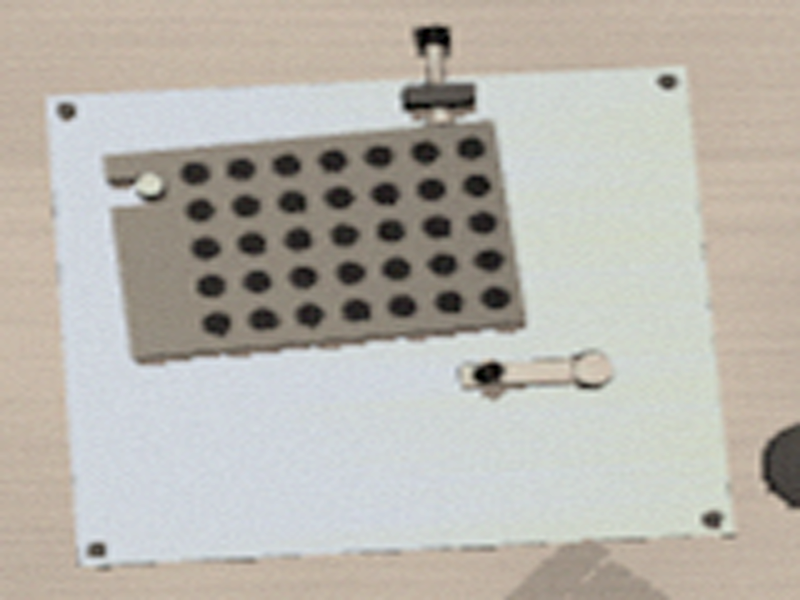

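The latch is shut, the panel is on the bolt with the peg in the slot, and the bystanders haven't moved. Next I'll put numbers on that from the corners (104,157), (494,122), (525,325) and (135,358), the pivot (592,367) and the post (488,371).

```bash
python3 - <<'E'
from h import *
c=np.load("top3.npz"); g=lambda u,v,z:ray(c,(u/5+239.6,v/4+139.6),z)[:2]
L=lambda w:(w-PEG)@rot(YAW)*1000
P=np.array([L(g(*q,.018)) for q in((104,157),(494,122),(525,325),(135,358))])
B=np.array([[25,20],[25,-180],[-105,-180],[-105,20.]])
a,b=P-P.mean(0),B-B.mean(0); th=np.arctan2((b[:,0]*a[:,1]-b[:,1]*a[:,0]).sum(),(a*b).sum())
print("panel yaw",th,"slot",P.mean(0)-rot(th)@B.mean(0),"peg",L(g(150,185,.03)),"resid",(a-b@rot(th).T).round(1).tolist())
d=L(g(488,371,.05))-L(g(592,367,.018)); print("latch",np.arctan2(d[1],d[0])-np.pi/2,np.hypot(*d))
E
```

```text
panel yaw 0.05119621074307963 slot [-2.16367585  1.24035679] peg [-0.16837651 -0.01896329] resid [[-0.6, -0.3], [-0.2, 0.8], [-0.3, 1.4], [1.1, -1.9]]
latch 0.02453256905047052 56.43179942075791
```

```bash
python3 -c "
from bench import ctrl
print(ctrl.hand_in(), ctrl.get_obs()['time_s'])"
```

```text
the job is handed in; nothing more can be done
the job is handed in; nothing more can be done
```

I swung the panel onto the stop bolt, held it pressed there, turned the latch fully shut behind it, backed the arm off and handed the job in. The robot's clock read about 14 s.

- **Press on the bolt:** I held it for about 1 s at 9–12 N measured at the wrist. Sliding took 3–5 N, so I estimate 5–9 N on the bolt. I had no direct reading of that force.
- **Latch:** the bar came up firm on its end stop, and the last top view puts it at about 0.02 rad.
- **Panel angle:** about 0.051 rad from square, against the 0.09 limit.
- **Slot on the peg:** about (-2.2, +1.2) mm from the peg's axis, within the limits. The slot allows only ±1.5 mm in x, so the x figure includes 1–2 mm of picture error.
- **Panel lying flat:** in the last pictures it lies on the base and touches the bolt.
- **Bystanders:** the tamper, and the part of the cup in the last pictures, look unmoved. The jug was outside those crops, but the arm did not go near it.
- **Robot:** clear of everything, with the wrist force near zero.

Early in the swing the fingertip briefly rubbed the base sheet at about 7 N, so I raised it and carried on.

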